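# Open the press-and-twist canister

## Robot

A 6-joint arm with a two-finger parallel gripper is mounted at the origin on the work surface. World frame = base frame: x ahead of the robot, y to its left, z up, the work surface at z = 0. Lengths are in m, angles in rad, forces in N, time in s.
With the tool pointing down it reaches from about 0.25 to 0.775 m from the base axis. Payload 4 kg.
Tool frame: the origin (TCP) lies at the very end of the fingers, on their centre line; the grasp point (between the pads) lies 19 mm behind it; z points along the fingers, y is the direction in which the jaws open and shut (so a half turn about z gives the same grasp; the last joint's range is limited). The gripper opens to 85 mm and grips with 20 to 120 N. Pads are 22 mm wide; open, the fingers measure 114 mm over their backs; the gripper's body (76 mm by 85 mm) begins 54 mm behind the grasp point. The pads swing forward as they close: fully open they stand 13 mm farther back than shut.
Start: joints at [-1.317, 0.087, 1.371, -0, 1.684, -0.103], TCP at [0.192, -0.515, 0.199] pointing down, gripper open.
Joint ranges: [-3.1, 3.1], [-0.76, 2.03], [0.27, 2.55], [-1.08, 4.22], [0.17, 2.65], [-2.57, 2.57]. Speed limits (rad/s): [2.79, 2.79, 3.14, 3.14, 3.14, 3.14].

## Interface

Orientations are given as a unit quaternion [x, y, z, w].
In Python, from bench import get_state, vision, arm gives the robot as it stands. The module is installed in compiled form; this text tells all that it offers.
- The arm moves only by the tool carry_out, never from a script. Its argument "steps" is text: rows parted by semicolons, each of 7 numbers parted by spaces: the gripper command: -1 is shut, 1 is fully open, values between are in proportion, then the shift along the tool's x, y, z as a fraction of full scale, then the turn, a rotation vector about the tool's x, y, z as a fraction of full scale. A call has 1 to 5 rows; each row is the pose to reach, as a shift and turn from the pose commanded when the call began, along the tool's axes at that moment; what a row does not reach only later rows make up. Full scale, the value 1, is 500 mm for a shift and 0.5 rad for a turn. A row lasts 1/10 s, in which the tool goes at most 50 mm and 8.59 degrees, less where a joint would pass 70% of its speed; a pose out of reach is approached as far as the arm can. A call with a number of a shift or a turn outside -1 to 1 is refused whole. A call with a gripper value outside its range is refused whole. The fingers move at their own pace and stop on an object; the grip force is fixed at half the most. Time passes only in rows, so rows that repeat a pose let the fingers close. It gives the time, the measured TCP pose, the force and the opening at its end, in the units of the state.
- get_state(): the state, without advancing time (a new reading comes with each control period).
- vision.snapshot(name): name is "scene" or "top" or "wrist"; returns a dict with "image" (400x640x3 uint8, red, green, blue), "range_z" (400x640 float32, m along the optical axis (not along the pixel's ray), 0 where there is no reading), "intrinsics" (3x3 intrinsics, pixels), "rvec" (rotation vector, rad) and "tvec" (3), from world to camera coordinates, as OpenCV has them; the wrist camera has in their place "tool_from_camera" (4x4, takes a point from camera to tool coordinates, whose origin is the TCP and whose axes are the flange's). Camera axes: x right, y down, z forward; pixel columns grow to the right and rows downward; lengths in m; the calibration is good to about 2 mm. A picture is of the moment at which its call begins: read the wrist's pose just before it.
- arm.hand_in(): hands the job in, once; it reports no verdict.
Trained networks look in a picture, given as the dict that the camera call returned (one of the last four; its "shot" number tells which), for a name from the list of things; names that differ only in an ending like _2 or _b are one class to them, and where a whole thing is asked for, a point or a joint stands for the part that bears it (a point fixed in the world has none). Each returns a list of dicts, best first, with "confidence" (0 to 1); they miss things now and then, are a little off and sometimes report something else, mostly with a low value. They report only what shows in the picture. A call takes as long as a camera call. They do not tell look-alikes from the thing itself.
- vision.boxes_of(query, picture): "rect" ([left, top, right, bottom] in pixels, round what is visible of it).
The state is a dict: "time": time; "joint_positions": joint angles; "joint_velocities": joint speeds; "effort": joint torques, N m; "position": TCP position; "orientation": TCP orientation; "ft_force": force on the tool from outside, world axes, zero at the start; "wrist_torque": the same for the moment, N m; "width": opening from 0.0 (shut) to 1.0 (fully open).
Only numpy, scipy, OpenCV 4.12 (cv2) and the standard library are available. Lean on these libraries where they do the work, as an engineer would, in place of code of your own. Each camera call takes 0.05 s, during which the arm holds its last target.

## Task

Open the leaning canister: press its cap down and, keeping it pressed, twist it anticlockwise until it comes free, then lift it off. Lower the cap, grip bar up, all the way onto the round rubber pad in the dish tray before letting go, so that no part of it hangs over the pad's edge. Leave the glasses and everything else on the counter where they are.

Things in the scene. Friction and masses are not known exactly. Their poses are not given: they have to be found in the camera images.
- cap: Canister's grey plastic twist cap, 70 g: round, ribbed, 68 mm wide, 27 mm high, open below; across its flat top a straight grip bar 56 mm long, 16 mm thick, rising 30 mm (bar top 57 mm above underside). Origin: underside centre; z: its axis, out through the bar; x: along the bar. Starts locked on the leaning canister, z 30 degrees from vertical. Press-and-twist bayonet: see cap_seat.
- canister: White plastic canister, 94 mm wide, leaning 30 degrees in a steel cradle screwed to the counter: cannot move. Origin: on the counter, under the leaning canister; z up; the mouth leans to this frame's -x side, roughly towards the robot. Its axis points to (-0.5, 0, 0.866) in this frame. Cradle foot: x -50 to +120 mm, y +-60 mm.
- cap_seat (a point): Underside centre of the locked cap, 153 mm above the counter (axes as canister). To unlock: push the cap along its own axis 4 mm or more (about 6; hard stop 7), keep it down and turn it anticlockwise, seen at its top, about 53 degrees (free from 47 to 59, hard stop 60). Unpressed it has under 5 degrees of play. Then ease off: it rises to 4 mm above locked; drawn off along its axis it is clear by 30 mm.
- seal (a joint): Sprung ring in the canister's mouth that the cap pushes down, m: 0 while the cap is locked, grows to 0.007 as the cap is pressed, -0.004 with the cap unlocked or off. It pushes back with 5 N at rest, about 9 N at 6 mm.
- tray: Yellow plastic dish tray, 270 x 260 mm, rim 28 mm high, floor and walls 4 mm thick; it does not move. Origin: centre of its underside, on the counter. Four places in it, about 120 mm apart two by two: three hold the glasses, one the pad; which is which varies.
- pad: Flat round dark rubber pad, 104 mm in diameter, 4 mm thick, fixed on the tray floor at the place without a glass. Origin: centre of its underside; its top, where the cap is to rest, is 4 mm higher (8 mm above the counter).
- sugar_bowl: Bystander, leave alone. White ceramic sugar bowl, 92 mm wide, 93 mm high. Origin: centre of the underside.
- pan_lid: Bystander, leave alone. Steel saucepan lid lying flat, 150 mm in diameter, 42 mm high with its knob. Origin: centre of the underside.
- spatula: Bystander, leave alone. Grey silicone spatula with wooden handle lying flat, about 245 mm long, 12 mm high. Origin: on the counter, under the middle of the blade (10 mm towards its free end).
- mug: Bystander, leave alone. Ceramic mug with handle, 80 mm wide, 90 mm high. Origin: centre of the underside.
- spice_jar: Bystander, leave alone. Small amber jar, 48 mm in diameter, 100 mm high. Origin: centre of the underside.
- glass1: Bystander, leave alone. Glass cup standing in the tray, 66 mm in diameter, 82 mm high. Origin: centre of the underside.
- glass2: Bystander, leave alone. Glass cup standing in the tray, 66 mm in diameter, 82 mm high. Origin: centre of the underside.
- glass3: Bystander, leave alone. Glass cup standing in the tray, 66 mm in diameter, 82 mm high. Origin: centre of the underside.
Things that resemble listed ones, but are neither listed nor needed, are in the scene too. Leave any purple or yellow look-alike of the cap alone.

How it is judged:
On the way, in this order (a step that is already met when the one before it is completed fails the run):
1. the cap is pressed down on the canister by over 3.5 mm (value of joint seal above 0.0035 m), for 0.05 s.
2. the cap is twisted by over 40 degrees while still on the canister (angle between the y axis of cap and the y axis of canister, either way round above 0.7 rad and distance between cap and cap_seat below 0.015 m), for 0.05 s.
3. the cap is lifted off, over 40 mm from its seat (distance between cap and cap_seat above 0.04 m), for 0.1 s.
4. the cap is down on the pad, upright, while still held by the fingers (horizontal distance between cap and pad below 0.018 m and z of cap in the frame of pad between 0.001 and 0.008 m and angle between cap's own z axis and vertical below 0.1 rad and contact force between cap and the fingers above 0.5 N), for 0.05 s.
At the end, for the whole second after the job is handed in: The cap rests released and still on the pad in the tray, bar up (within 6 degrees), its centre within 18 mm of the pad's centre so that nothing overhangs, its underside on the pad's top (within 4 mm) (horizontal distance between cap and pad below 0.018 m and z of cap in the frame of pad between 0.001 and 0.008 m and angle between cap's own z axis and vertical below 0.1 rad and linear speed of cap below 0.02 m/s and contact force between cap and the fingers below 0.1 N); the robot touches nothing.
It fails at once if a glass or another bystander is shifted by more than 20 mm or a glass tips by more than 17 degrees (distance of any of glass1, glass2, glass3, sugar_bowl, pan_lid, spatula, mug, spice_jar from where it was at the start of the episode above 0.02 m or angle between any of glass1, glass2, glass3's own z axis and vertical above 0.3 rad).
It also fails if it takes over 48 s, if anything falls off the work surface, if the arm or the gripper's body presses on something with over 40 N, if the wrist force passes 120 N, or if a joint passes its speed limit or range.

## Working session

There is one attempt and no reset: what is moved stays moved. The work goes in short steps, Python scripts to look and compute and a tool call to move; the robot and the scene stay as the last step left them, time stands still between calls to the robot, and variables do not carry over. Pictures are saved under pics/ and viewed, and the job is handed in when it is done.

Besides the shell and the picture viewer there is one more tool, called after "Emit:" as name(argument=value, ...) on one line, values as JSON. carry_out: Moves the arm, as the interface text tells. Its arguments: {"type":"object","properties":{"steps":{"type":"string"}},"required":["steps"]}

```bash
mkdir -p pics; cat > h.py <<'E'
import numpy as np,cv2
from scipy.spatial.transform import Rotation as R
from bench import get_state,vision,arm
def cloud(s,st=None):
    K=s["intrinsics"];z=s["range_z"];v,u=np.mgrid[0:z.shape[0],0:z.shape[1]]
    p=np.stack([(u-K[0,2])/K[0,0]*z,(v-K[1,2])/K[1,1]*z,z],-1)
    if "rvec" in s:
        Rm=cv2.Rodrigues(np.array(s["rvec"],float))[0]
        w=(p-np.array(s["tvec"]).ravel())@Rm
    else:
        T=np.array(s["tool_from_camera"]);w=p@T[:3,:3].T+T[:3,3]
        w=w@R.from_quat(st["orientation"]).as_matrix().T+np.array(st["position"])
    w[z==0]=np.nan
    return w
def save(s,n): cv2.imwrite("pics/"+n+".png",s["image"][...,::-1])
E
python3 - <<'E'
from h import *
st=get_state();print(st)
for c in ["scene","top"]:
    s=vision.snapshot(c);save(s,c+"1");w=cloud(s);np.save(c+".npy",w)
    np.save(c+"_im.npy",s["image"])
    for q in ["cap","canister","tray","pad","glass1","sugar_bowl","mug","spice_jar","pan_lid","spatula"]:
        for d in vision.boxes_of(q,s)[:4]:
            r=np.array(d["rect"]);cx,cy=((r[:2]+r[2:])/2).astype(int)
            print(c,q,r.round(),round(d["confidence"],2),w[cy,cx].round(3))
E
```

```text
{'time': 0.0, 'joint_positions': array([-1.31709429e+00,  8.79712277e-02,  1.37230028e+00,  2.63404089e-05,
        1.68361450e+00, -1.03098685e-01]), 'joint_velocities': array([ 1.04688523e-03,  3.62004142e-04, -9.22555483e-05,  1.32800562e-03,
        1.04334356e-03,  1.52638381e-04]), 'effort': array([-4.86001845e-04, -3.51867127e+01, -3.13276184e+01, -7.45454855e-06,
        1.08661596e-02,  9.01090232e-06]), 'position': array([ 0.19195951, -0.51478513,  0.19770701]), 'orientation': array([ 9.84127909e-01,  1.77456879e-01, -7.32140891e-05, -1.14441278e-03]), 'ft_force': array([-0.59084234,  0.02099084, -0.10332241]), 'wrist_torque': array([0.03120296, 0.02803731, 0.00954311]), 'width': 1.00077491445291}
scene cap [357. 132. 379. 151.] 0.88 [0.533 0.22  0.197]
scene cap [319. 175. 339. 198.] 0.71 [0.527 0.069 0.036]
scene cap [402. 158. 418. 178.] 0.63 [0.61  0.375 0.031]
scene cap [343. 134. 362. 152.] 0.57 [0.397 0.261 0.021]
scene canister [345. 151. 393. 202.] 0.87 [0.6   0.184 0.101]
scene tray [203. 187. 312. 286.] 0.58 [ 0.602 -0.249  0.089]
scene pad [246. 198. 279. 227.] 
[... 1095 characters left out ...]
.] 0.57 [ 0.543 -0.241  0.002]
top tray [308. 236. 326. 321.] 0.18 [ 0.35  -0.005  0.01 ]
top pad [357. 214. 393. 252.] 0.71 [ 0.479 -0.179  0.009]
top glass1 [394. 167. 422. 194.] 0.91 [ 0.64  -0.29   0.009]
top glass1 [357. 178. 383. 201.] 0.66 [ 0.613 -0.169  0.012]
top glass1 [404. 217. 432. 237.] 0.58 [ 0.495 -0.309  0.01 ]
top sugar_bowl [340. 160. 443. 262.] 0.62 [ 0.545 -0.234  0.006]
top sugar_bowl [461. 248. 503. 282.] 0.57 [ 0.382 -0.462  0.078]
top mug [131. 253. 174. 291.] 0.87 [0.378 0.487 0.004]
top spice_jar [312. 169. 323. 185.] 0.79 [ 0.638 -0.01   0.1  ]
top pan_lid [285. 110. 334. 154.] 0.94 [0.788 0.012 0.043]
top spatula [308. 233. 326. 319.] 0.86 [ 0.359 -0.005  0.013]
```

```bash
python3 - <<'E'
import cv2
a=cv2.imread("pics/scene1.png");b=cv2.imread("pics/top1.png")
cv2.imwrite("pics/sc_crop.png",cv2.resize(a[80:300,130:450],(800,550)))
cv2.imwrite("pics/tp_crop.png",cv2.resize(b[100:330,130:500],(800,497)))
E
```

```text
(no output)
```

View pics/sc_crop.png

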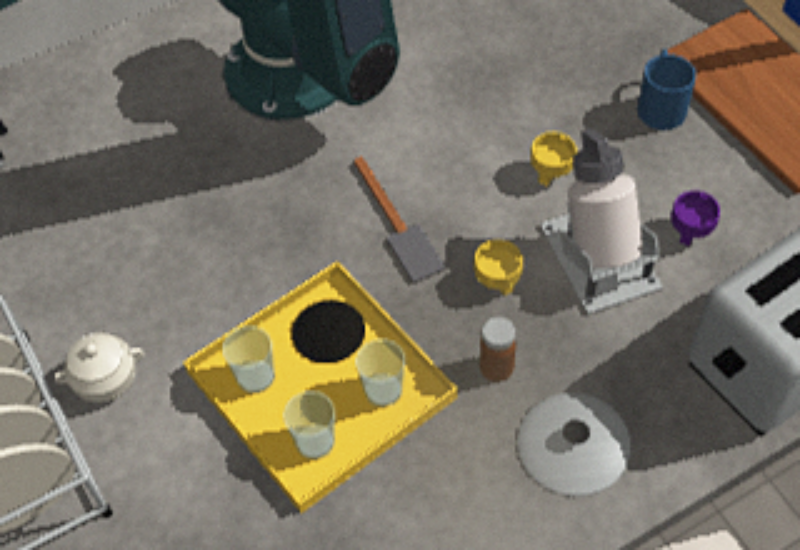

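View pics/tp_crop.png

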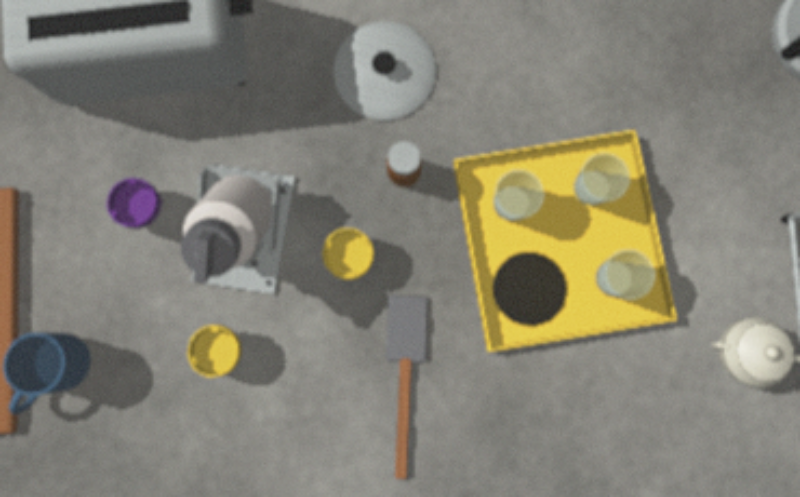

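```bash
cat >> h.py <<'E'
def rel(P,Q,st=None):
    st=st or get_state()
    R0=R.from_quat(st["orientation"])
    d=R0.inv().apply(np.array(P)-st["position"]); rv=(R0.inv()*Q).as_rotvec()
    print("shift mm",(d*1000).round(1),"frac",(d/0.5).round(4),"rv",rv.round(4),"frac",(rv/0.5).round(4))
def tool(zdir,ydir):
    z=np.array(zdir,float);z/=np.linalg.norm(z);y=np.array(ydir,float);y-=z*(y@z);y/=np.linalg.norm(y)
    return R.from_matrix(np.stack([np.cross(y,z),y,z],1))
E
python3 - <<'E'
from h import *
from scipy.optimize import least_squares
st=get_state();print(R.from_quat(st["orientation"]).as_matrix().round(3))
s=vision.snapshot("wrist");print(np.array(s["tool_from_camera"]).round(3),s["intrinsics"])
# cradle/canister fit using cylinder r=47 axis tilt30
P=[]
for c in ["scene","top"]:
    w=np.load(c+".npy").reshape(-1,3);im=np.load(c+"_im.npy").reshape(-1,3).astype(int)
    m=(abs(w[:,0]-.58)<.12)&(abs(w[:,1]-.2)<.1)&(w[:,2]>.06)
    b=(im.max(1)-im.min(1)<30)&(im.max(1)<110)
    cap=m&b&(w[:,2]>.15);print(c,m.sum(),cap.sum(),w[cap].mean(0) if cap.any() else 0)
    print(w[m].max(0),w[cap].min(0),w[cap].max(0))
    P.append(w[m&(w[:,2]<.14)&(im.min(1)>100)])
P=np.concatenate(P);print(len(P),P.mean(0))
def f(p):
    a=np.array([-.5*np.cos(p[0]),-.5*np.sin(p[0]),.866]);d=P-[p[1],p[2],.153]
    r=np.linalg.norm(d-np.outer(d@a,a),axis=1);return r-.047
r=least_squares(f,[-.18,.53,.21],loss="soft_l1",f_scale=.003);print(r.x,np.median(abs(r.fun)))
E
```

```text
[[ 0.937  0.349 -0.   ]
 [ 0.349 -0.937 -0.   ]
 [-0.     0.    -1.   ]]
[[-0.    -0.966 -0.26   0.066]
 [ 1.    -0.    -0.001  0.001]
 [ 0.001 -0.26   0.966 -0.175]
 [ 0.     0.     0.     1.   ]] [[341.8794224    0.         321.52655338]
 [  0.         341.8794224  201.80573285]
 [  0.           0.           1.        ]]
scene 1391 309 [0.5337814  0.22125834 0.18518192]
[0.65019753 0.27200333 0.22040525] [0.47974799 0.19222589 0.15422024] [0.56392182 0.26094002 0.22040525]
top 1748 505 [0.52356787 0.22061218 0.18499859]
[0.6499914  0.26935559 0.2170694 ] [0.48379031 0.1927625  0.15153798] [0.57924957 0.26120944 0.2170694 ]
1289 [0.60463902 0.20611646 0.09680437]
[-0.23517114  0.53713853  0.23067573] 0.002286005962184097
```

```bash
cat >> h.py <<'E'
def relp(P0,Q0,P,Q):
    rel(P,Q,dict(orientation=Q0.as_quat(),position=np.array(P0)))
E
python3 - <<'E'
from h import *
st=get_state();p=st["position"];q=R.from_quat(st["orientation"])
th=-.235;a=np.array([-.5*np.cos(th),-.5*np.sin(th),.866]);seat=np.array([.537,.226,.153])
Pf=seat+a*.157;Qf=tool(-a,[-np.sin(th),np.cos(th),0])
print(Pf,Qf.as_matrix().round(3))
n=5;az0=np.arctan2(p[1],p[0]);az1=np.arctan2(Pf[1],Pf[0])
dy=np.radians(28.4)
for i in range(1,n+1):
    t=i/n;az=az0+(az1-az0)*t;r=.548*(1-t)+.5*t
    P=[r*np.cos(az),r*np.sin(az),.30];Q=R.from_euler('z',dy)*q
    relp(p,q,P,Q);p,q=P,Q
relp(p,q,Pf,Qf)
E
```

```text
[0.46065762 0.24427817 0.288962  ] [[-0.842  0.233  0.486]
 [ 0.202  0.973 -0.116]
 [-0.5   -0.    -0.866]]
shift mm [ 179.7  -42.5 -101.1] frac [ 0.3594 -0.085  -0.2021] rv [-0.      0.     -0.4957] frac [-0.000e+00  1.000e-04 -9.913e-01]
shift mm [180.6 -12.1  -0. ] frac [ 0.3611 -0.0243 -0.    ] rv [-0.      0.     -0.4957] frac [-0.000e+00  1.000e-04 -9.913e-01]
shift mm [177.   15.5   0. ] frac [0.3541 0.031  0.    ] rv [-0.      0.     -0.4957] frac [-0.000e+00  1.000e-04 -9.913e-01]
shift mm [169.4  41.8   0. ] frac [0.3388 0.0835 0.    ] rv [-0.      0.     -0.4957] frac [-0.000e+00  1.000e-04 -9.913e-01]
shift mm [158.  66.   0.] frac [0.3159 0.1321 0.    ] rv [-0.      0.     -0.4957] frac [-0.000e+00  1.000e-04 -9.913e-01]
shift mm [-15.   15.3  11. ] frac [-0.03    0.0305  0.0221] rv [-0.0186 -0.5234 -0.0698] frac [-0.0372 -1.0468 -0.1396]
```

Emit:
carry_out(steps="1 0 0 -0.2 0 0 0;1 0.36 -0.085 -0.2 0 0 -0.99;1 0.36 -0.085 -0.2 0 0 -0.99;1 0.36 -0.085 -0.2 0 0 -0.99;1 0.36 -0.085 -0.2 0 0 -0.99")

```text
time: 1.65
position: [0.3476, -0.4113, 0.3001]
orientation: [0.91, 0.415, 0.0, 0.001]
ft_force: [-0.0, -1.0, 0.2]
width: 0.998
```

Emit:
carry_out(steps="1 0.36 -0.025 0 0 0 -0.99;1 0.36 -0.025 0 0 0 -0.99;1 0.36 -0.025 0 0 0 -0.99;1 0.36 -0.025 0 0 0 -0.99;1 0.36 -0.025 0 0 0 -0.99")

```text
time: 2.15
position: [0.4571, -0.2657, 0.2991]
orientation: [0.78, 0.626, 0.001, -0.0]
ft_force: [-0.4, -0.1, 0.3]
width: 0.996
```

Emit:
carry_out(steps="1 0.355 0.03 0 0 0 -0.99;1 0.355 0.03 0 0 0 -0.99;1 0.355 0.03 0 0 0 -0.99;1 0.355 0.03 0 0 0 -0.99;1 0.355 0.03 0 0 0 -0.99")

```text
time: 2.65
position: [0.5096, -0.0969, 0.299]
orientation: [0.603, 0.797, 0.0, -0.0]
ft_force: [0.2, 1.4, -1.3]
width: 0.998
```

Emit:
carry_out(steps="1 0.34 0.085 0 0 0 -0.99;1 0.34 0.085 0 0 0 -0.99;1 0.34 0.085 0 0 0 -0.99;1 0.34 0.085 0 0 0 -0.99;1 0.34 0.085 0 0 0 -0.99")

```text
time: 3.15
position: [0.5044, 0.0773, 0.299]
orientation: [0.39, 0.921, 0.0, 0.0]
ft_force: [-0.2, -0.4, -0.5]
width: 1.008
```

```bash
python3 - <<'E'
from h import *
st=get_state();p=st["position"];q=R.from_quat(st["orientation"]);print(p,st["joint_positions"])
th=-.235;a=np.array([-.5*np.cos(th),-.5*np.sin(th),.866]);seat=np.array([.537,.226,.153])
Pf=seat+a*.157;Qf=tool(-a,[-np.sin(th),np.cos(th),0])
h=R.from_rotvec((Qf*q.inv()).as_rotvec()*.52)*q
m=(p+Pf)/2
relp(p,q,m,h);relp(m,h,Pf,Qf)
E
```

```text
[0.50438924 0.07729059 0.29895912] [ 4.08571396e-02  3.29507600e-04  1.26443121e+00  7.02114650e-05
  1.87666018e+00 -7.27802112e-01]
shift mm [75.2 42.3  5. ] frac [0.1504 0.0847 0.01  ] rv [-0.0771 -0.2648 -0.2881] frac [-0.1542 -0.5296 -0.5762]
shift mm [59.4 62.1 -9. ] frac [ 0.1189  0.1243 -0.018 ] rv [-0.0712 -0.2444 -0.2659] frac [-0.1424 -0.4889 -0.5318]
```

Emit:
carry_out(steps="1 0.15 0.085 0.01 -0.155 -0.53 -0.575;1 0.15 0.085 0.01 -0.155 -0.53 -0.575;1 0.15 0.085 0.01 -0.155 -0.53 -0.575;1 0.15 0.085 0.01 -0.155 -0.53 -0.575")

```text
time: 3.55
position: [0.4819, 0.1588, 0.2941]
orientation: [0.252, 0.958, -0.017, 0.137]
ft_force: [-0.7, 0.0, -0.2]
width: 0.998
```

Emit:
carry_out(steps="1 0.12 0.125 -0.02 -0.14 -0.49 -0.53;1 0.12 0.125 -0.02 -0.14 -0.49 -0.53;1 0.12 0.125 -0.02 -0.14 -0.49 -0.53;1 0.12 0.125 -0.02 -0.14 -0.49 -0.53;1 0.12 0.125 -0.02 -0.14 -0.49 -0.53")

```text
time: 4.05
position: [0.4622, 0.2421, 0.2901]
orientation: [0.118, 0.959, -0.032, 0.257]
ft_force: [-0.2, -0.1, 0.3]
width: 1.003
```

```bash
python3 - <<'E'
from h import *
st=get_state();print(st["joint_positions"].round(3),st["position"])
s=vision.snapshot("wrist");save(s,"w1");w=cloud(s,st);np.save("w.npy",w);np.save("w_im.npy",s["image"])
E
```

```text
[ 0.64  -0.242  1.593 -0.4    1.45  -0.707] [0.46215133 0.24210548 0.29006569]
```

View pics/w1.png

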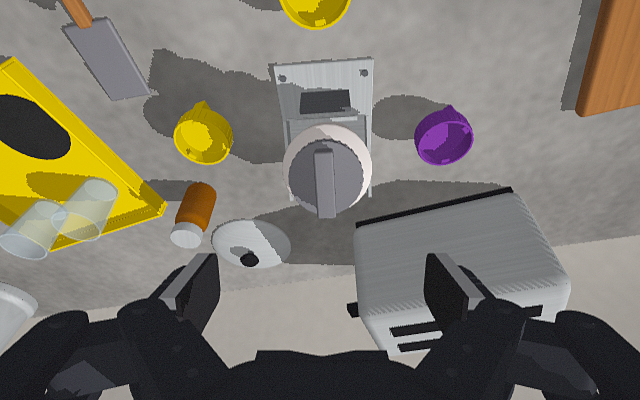

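```bash
cat > fit.py <<'E'
from h import *
from scipy.optimize import least_squares
w=np.load("w.npy");im=np.load("w_im.npy").astype(int)
# bar-top segmentation along axis
def fit(th,seat0):
    a=np.array([-.5*np.cos(th),-.5*np.sin(th),.866]);y=np.array([-np.sin(th),np.cos(th),0]);x=np.cross(y,a)
    P=w.reshape(-1,3);I=im.reshape(-1,3);d=P-seat0
    h=d@a;rr=np.linalg.norm(d-np.outer(h,a),axis=1)
    m=np.isfinite(h)&(rr<.045)&(h>.015)&(h<.075);d=d[m];h=h[m]
    bt=h>.049;tp=(abs(h-.027)<.008)&(rr[m]<.036)
    return a,x,y,d,h,bt,tp
th=-.235;seat=np.array([.537,.226,.153])
for k in range(3):
    a,x,y,d,h,bt,tp=fit(th,seat)
    print(bt.sum(),tp.sum(),"h bar",np.median(h[bt]),"top",np.median(h[tp]))
    # plane normal
    for q in (d[bt],d[tp]):
        c=q.mean(0);n=np.linalg.svd(q-c)[2][2];n*=np.sign(n[2]);print(" n",n.round(4),"yaw",np.arctan2(-n[1],-n[0]),"tilt",np.degrees(np.arccos(n[2])))
    b=d[bt];bx,by=b@x,b@y
    rect=cv2.minAreaRect(np.stack([bx,by],1).astype(np.float32)*1000);print(" rect",rect)
    t=d[np.abs(h-.027)<.008];r2=cv2.minEnclosingCircle(np.stack([t@x,t@y],1).astype(np.float32)*1000);print(" circ",r2)
    cx,cy=np.array(rect[0])/1000
    seat=seat+x*cx+y*cy+a*(np.median(h[bt])-.057);print(seat.round(4))
E
python3 fit.py
```

```text
1313 2971 h bar 0.0585511407078392 top 0.02873147307102532
 n [-0.4964  0.1096  0.8611] yaw -0.21736445289533166 tilt 30.555184394119244
 n [-0.4905  0.0846  0.8673] yaw -0.17081759754272705 tilt 29.852602961086873
 rect ((-3.6446094512939453, -0.3784666061401367), (55.65189743041992, 16.255361557006836), 3.119579553604126)
 circ ((-3.6285524368286133, 0.6906670928001404), 34.66920471191406)
[0.5331 0.2265 0.1525]
1307 3101 h bar 0.05700242041535137 top 0.027150784646555626
 n [-0.4958  0.1008  0.8626] yaw -0.20053539830099654 tilt 30.392791756982813
 n [-0.4986  0.0881  0.8623] yaw -0.17481906878406356 tilt 30.421837997185165
 rect ((0.0021915435791015625, -0.04314708709716797), (55.65189743041992, 16.168941497802734), 3.1195812225341797)
 circ ((0.24904528260231018, 1.0326635837554932), 34.6516227722168)
[0.5331 0.2265 0.1525]
1307 3101 h bar 0.057000000106498305 top 0.02714836433770256
 n [-0.4958  0.1008  0.8626] yaw -0.20053539830099676 tilt 30.392791756982827
 n [-0.4986  0.0881  0.8623] yaw -0.17481906878406353 tilt 30.42183799718518
 rect ((1.9073486328125e-06, 0.0), (55.65189743041992, 16.168941497802734), 3.1195812225341797)
 circ ((0.24685372412204742, 1.0758135318756104), 34.6516227722168)
[0.5331 0.2265 0.1525]
```

```bash
cat >> h.py <<'E'
TH=-.175;SEAT=np.array([.5331,.2265,.1525])
A=np.array([-.5*np.cos(TH),-.5*np.sin(TH),.866]);A/=np.linalg.norm(A);YC=np.array([-np.sin(TH),np.cos(TH),0]);XC=np.cross(YC,A)
QG=tool(-A,YC)
E
python3 - <<'E'
from h import *
rel(SEAT+A*.110,QG)
E
```

```text
shift mm [ 6.2 -1.8 45.6] frac [ 0.0124 -0.0037  0.0912] rv [-0.0348  0.0006 -0.0603] frac [-0.0697  0.0011 -0.1205]
```

Emit:
carry_out(steps="1 0.0124 -0.0036 0.091 -0.07 0.001 -0.12;1 0.0124 -0.0036 0.091 -0.07 0.001 -0.12;1 0.0124 -0.0036 0.091 -0.07 0.001 -0.12")

```text
time: 4.4
position: [0.4784, 0.2358, 0.2465]
orientation: [0.084, 0.962, -0.023, 0.257]
ft_force: [0.0, 0.1, 1.2]
width: 0.998
```

```bash
python3 - <<'E'
from h import *
st=get_state();rel(SEAT+A*.029,QG,st)
s=vision.snapshot("wrist");save(s,"w2");w=cloud(s,st);np.save("w.npy",w);np.save("w_im.npy",s["image"])
E
sed -e 's/^th=.*/th=TH;seat=SEAT/' -e 's/range(3)/range(2)/' fit.py > fit2.py; python3 fit2.py
```

```text
shift mm [-1.2  0.5 80.2] frac [-0.0024  0.001   0.1603] rv [-0.0016 -0.0016  0.0004] frac [-0.0032 -0.0031  0.0009]
1789 4139 h bar 0.057037554050403755 top 0.027184196763882323
 n [-0.5021  0.0796  0.8612] yaw -0.1571444913834195 tilt 30.552134480184673
 n [-0.4999  0.0853  0.8619] yaw -0.16898289590308277 tilt 30.470540290854665
 rect ((-0.03516578674316406, 1.5641865730285645), (15.869210243225098, 55.39690017700195), 89.75009155273438)
 circ ((0.03691383823752403, 1.4812463521957397), 34.549007415771484)
[0.5333 0.228  0.1525]
1787 4139 h bar 0.0570008853153579 top 0.02714664436585682
 n [-0.5017  0.077   0.8616] yaw -0.15226819405306977 tilt 30.50429151908306
 n [-0.4999  0.0853  0.8619] yaw -0.16898289590308266 tilt 30.470540290854665
 rect ((-3.814697265625e-06, 0.0), (15.869209289550781, 55.39690017700195), 89.75009155273438)
 circ ((0.07206142693758011, -0.08294737339019775), 34.54900360107422)
[0.5333 0.228  0.1525]
```

View pics/w2.png

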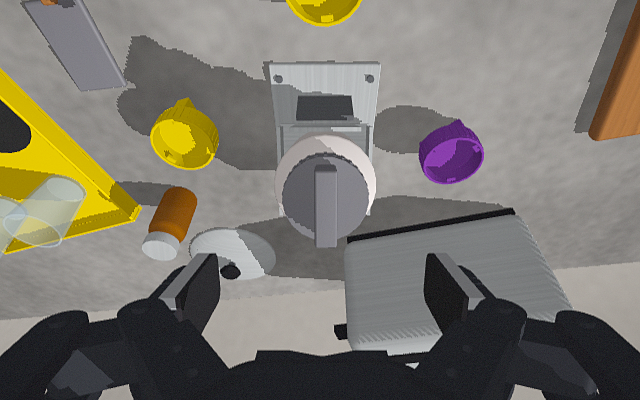

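The cap (centre about px 325,190) shows its bar vertical at px 325, in line with the jaws, and the refit moved it only 1.5 mm. Next I descend and close.

Emit:
carry_out(steps="1 -0.0024 0.004 0.06 0 0 0;1 -0.0024 0.004 0.12 0 0 0;1 -0.0024 0.004 0.16 0 0 0;1 -0.0024 0.004 0.16 0 0 0")

```text
time: 4.85
position: [0.5195, 0.2326, 0.1789]
orientation: [0.083, 0.962, -0.022, 0.258]
ft_force: [-0.6, -0.5, -0.9]
width: 0.999
```

Emit:
carry_out(steps="-1 0 0 0 0 0 0;-1 0 0 0 0 0 0;-1 0 0 0 0 0 0;-1 0 0 0 0 0 0;-1 0 0 0 0 0 0")

```text
time: 5.35
position: [0.5184, 0.233, 0.1794]
orientation: [0.082, 0.962, -0.022, 0.258]
ft_force: [-0.2, 0.1, 0.5]
width: 0.142
```

Emit:
carry_out(steps="-1 0 0 0 0 0 0;-1 0 0 0 0 0 0;-1 0 0 0 0 0 0")

```text
time: 5.65
position: [0.5183, 0.2328, 0.1785]
orientation: [0.082, 0.962, -0.022, 0.258]
ft_force: [0.3, 0.3, -0.5]
width: 0.002
```

```bash
sed -i 's/^TH=.*/TH=-.17;SEAT=np.array([.5333,.228,.1525])/' h.py
python3 - <<'E'
from h import *
st=get_state();print(st["joint_positions"].round(3),st["ft_force"],st["width"]);rel(SEAT+A*.029,QG,st)
print(R.from_quat(st["orientation"]).inv().apply(st["ft_force"]))
s=vision.snapshot("wrist");save(s,"w3")
E
```

```text
[ 0.524 -0.157  1.743 -0.356  1.162 -0.8  ] [ 0.31785001  0.29867562 -0.45300095] 0.0016977183758641486
shift mm [-0.5 -2.1  1.3] frac [-0.0011 -0.0043  0.0026] rv [-0.0004  0.      0.0002] frac [-0.0007  0.0001  0.0004]
[-0.00108706  0.34833676  0.52355127]
```

View pics/w3.png

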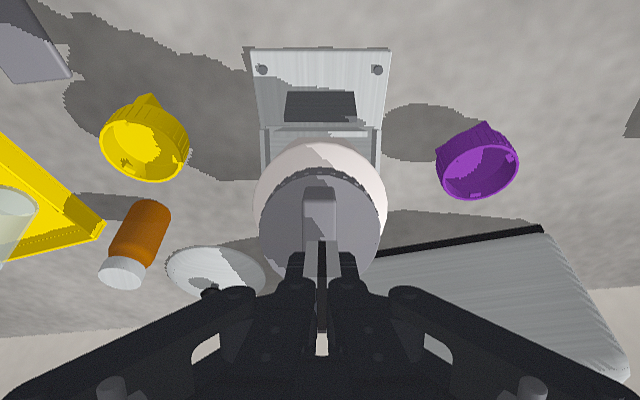

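```bash

python3 - <<'E'
from h import *
st=get_state()
s=vision.snapshot("wrist");w=cloud(s,st);np.save("w.npy",w);np.save("w_im.npy",s["image"])
im=s["image"][150:370,200:450,::-1];cv2.imwrite("pics/w3z.png",cv2.resize(im,(700,600),interpolation=cv2.INTER_NEAREST))
d=w-SEAT;T=R.from_quat(st["orientation"])
for v in range(180,340,10):
    print(v,[ (round(d[v,u]@XC*1000),round(d[v,u]@YC*1000),round(d[v,u]@A*1000)) if np.isfinite(d[v,u,0]) else None for u in (305,315,322,330,340)])
print(T.as_matrix().round(3)); print(XC,YC,A)
s=vision.snapshot("scene");save(s,"s3");im=s["image"][100:200,310:430,::-1];cv2.imwrite("pics/s3z.png",cv2.resize(im,(720,600),interpolation=cv2.INTER_NEAREST))
E
```

```text
180 [(-30, -7, 27), (-30, -2, 28), (-30, 2, 28), (-30, 6, 27), (-30, 11, 26)]
190 [(-27, -7, 38), (-27, -2, 39), (-27, 2, 39), (-27, 6, 39), (-24, 11, 26)]
200 [(-27, -6, 57), (-27, -1, 57), (-27, 2, 57), (-27, 5, 56), (-19, 11, 27)]
210 [(-22, -6, 57), (-22, -1, 57), (-22, 2, 58), (-22, 5, 56), (-13, 11, 27)]
220 [(-18, -6, 57), (-17, -1, 57), (-18, 2, 58), (-18, 5, 58), (-8, 12, 27)]
230 [(-13, -6, 58), (-13, -2, 57), (-13, 2, 57), (-13, 5, 58), (-2, 12, 27)]
240 [(-7, -6, 56), (-8, -2, 57), (-8, 2, 58), (-8, 5, 57), (3, 12, 29)]
250 [(-3, -6, 57), (-11, -1, 77), (-11, 2, 77), (-11, 5, 77), (9, 12, 28)]
260 [(-12, -5, 87), (-11, -1, 87), (-11, 2, 87), (-12, 5, 88), (-7, 9, 78)]
270 [(-11, -4, 95), (-11, -1, 94), (-11, 2, 94), (-11, 4, 95), (-11, 8, 95)]
280 [(-12, -4, 104), (-10, -1, 99), (-10, 2, 100), (-10, 4, 100), (-13, 7, 106)]
290 [(-12, -4, 110), (-11, -1, 108), (-6, 2, 100), (-13, 4, 111), (-13, 7, 112)]
300 [(-12, -3, 116), (-7, -1, 108), (-2, 2, 100), (-11, 4, 114), (-12, 7, 116)]
310 [(-17, -3, 128), (-4, -1, 108), (1, 2, 100), (-6, 4, 111), (-17, 6, 129)]
320 [(-15, -3, 131), (-1, -1, 109), (6, 2, 99), (-1, 4, 110), (-17, 6, 134)]
330 [(-12, -3, 130), (3, -1, 109), (10, 2, 100), (2, 4, 110), (-15, 6, 134)]
[[-0.854  0.169  0.493]
 [ 0.146  0.986 -0.085]
 [-0.5   -0.    -0.866]]
[ 0.85353519 -0.14651514  0.500011  ] [0.16918235 0.98558477 0.        ] [-0.49280323  0.08459304  0.86601905]
```

View pics/w3z.png

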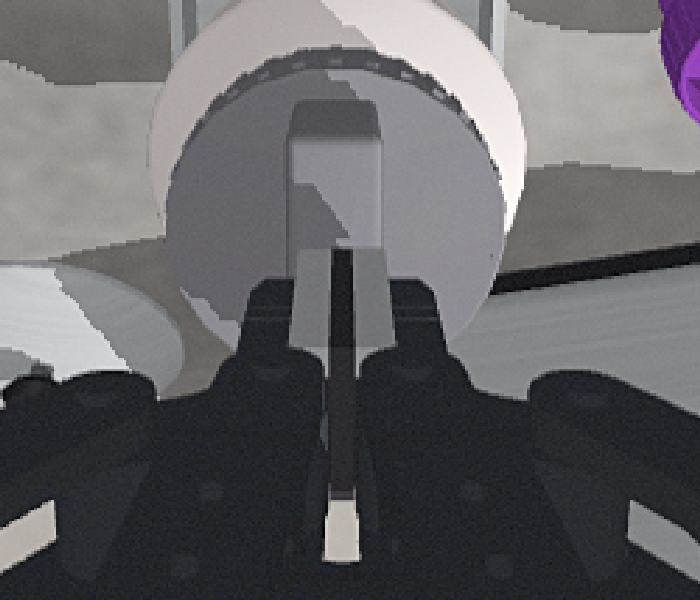

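View pics/s3z.png

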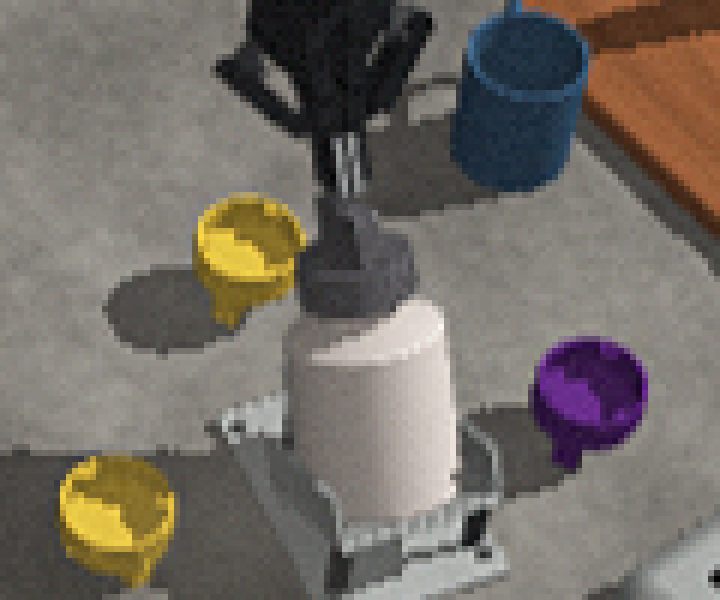

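```bash

python3 - <<'E'
from h import *
st=get_state();print(st["time"],(st["position"]-SEAT)@np.stack([XC,YC,A],1))
for c in ["scene","top"]:
    s=vision.snapshot(c);w=cloud(s);d=(w-SEAT)@np.stack([XC,YC,A],1)*1000
    if c=="scene":
        for v in range(120,142,2): print(v,[tuple(int(x) for x in d[v,u].round()) if np.isfinite(d[v,u,0]) else None for u in range(360,378,3)])
E
```

```text
5.8 [-0.00052117  0.00212672  0.03028005]
120 [(15, -23, 116), (11, -10, 111), (14, -1, 109), (15, 9, 107), (-273, 140, -12), (-273, 153, -16)]
122 [(11, -22, 107), (4, -9, 101), (1, 3, 97), (7, 11, 97), (-276, 140, -22), (-259, 146, -18)]
124 [(-281, 90, -17), (7, -11, 96), (8, -1, 93), (10, 9, 91), (-258, 131, -23), (-255, 143, -25)]
126 [(-268, 83, -20), (3, -10, 87), (10, -2, 87), (12, 7, 85), (-258, 130, -31), (-253, 141, -32)]
128 [(-254, 77, -22), (2, -11, 80), None, (13, 6, 78), (-240, 122, -31), (-245, 137, -38)]
130 [(-255, 76, -31), (-6, -9, 70), (10, -4, 73), (13, 5, 71), (-245, 123, -42), (-240, 133, -44)]
132 [(-248, 72, -36), (-16, -6, 58), (8, -5, 65), (-240, 107, -44), (-233, 116, -45), (-232, 129, -48)]
134 [(-226, 62, -35), (-18, -6, 50), (8, -6, 58), (16, 2, 59), (-227, 113, -50), (-216, 121, -50)]
136 [(-229, 62, -44), (-19, -7, 43), (5, -6, 50), (33, -6, 59), (27, 7, 53), (-207, 116, -54)]
138 [(-215, 56, -47), (-21, -7, 35), (10, -8, 45), (30, -6, 51), (37, 2, 51), (-2, 29, 30)]
140 [(-158, 33, -29), (-22, -8, 28), (4, -7, 36), (30, -7, 44), (27, 5, 39), (9, 23, 28)]
```

Emit:
carry_out(steps="1 0 -0.004 0 0 0 0;1 0 -0.004 0 0 0 0;1 0 -0.004 0 0 0 0;1 0 -0.004 0 0 0 0;1 0 -0.004 0 0 0 0")

```text
time: 6.4
position: [0.518, 0.2308, 0.1786]
orientation: [0.082, 0.962, -0.022, 0.258]
ft_force: [0.1, -0.4, 0.1]
width: 0.85
```

Emit:
carry_out(steps="1 0 0 0.02 0 0 0;1 0 0 0.04 0 0 0;1 0 0 0.06 0 0 0;1 0 0 0.068 0 0 0;1 0 0 0.068 0 0 0")

```text
time: 6.9
position: [0.5345, 0.2273, 0.1473]
orientation: [0.082, 0.963, -0.023, 0.257]
ft_force: [-0.5, 0.7, 0.3]
width: 1.002
```

```bash

python3 - <<'E'
from h import *
st=get_state();print(st["time"],(st["position"]-SEAT)@np.stack([XC,YC,A],1)*1000,st["width"],st["ft_force"])
s=vision.snapshot("wrist");w=cloud(s,st);save(s,"w4")
d=(w-SEAT)@np.stack([XC,YC,A],1)*1000
for v in range(230,340,10): print(v,[tuple(int(x) for x in d[v,u].round()) if np.isfinite(d[v,u,0]) else None for u in range(160,480,20)])
E
```

```text
6.9 [-1.49468982 -0.45991836 -5.08541939] 1.002162278518432 [-0.46182531  0.72816752  0.29027265]
230 [(69, -192, -210), (72, -172, -219), (72, -147, -218), (72, -123, -218), (72, -99, -218), (-15, -28, 26), (-16, -19, 28), (-15, -11, 26), (-26, -2, 57), (-26, 5, 57), (-15, 16, 27), (-16, 25, 28), (1, 45, -20), (71, 116, -217), (71, 140, -217), (72, 164, -218)]
240 [(89, -202, -228), (88, -177, -228), (88, -152, -227), (88, -127, -227), (88, -102, -227), (-11, -28, 28), (-11, -19, 28), (-11, -11, 28), (-22, -2, 57), (-23, 5, 57), (-11, 16, 27), (-11, 25, 27), (8, 46, -21), (88, 120, -228), (88, 145, -228), (88, 170, -229)]
250 [(106, -209, -238), (106, -183, -238), (106, -157, -238), (106, -131, -237), (106, -106, -238), (-6, -29, 28), (-6, -20, 27), (-6, -11, 27), (-19, -2, 57), (-19, 6, 57), (-6, 16, 28), (-6, 25, 27), (106, 99, -237), (106, 125, -239), (106, 151, -240), (106, 176, -237)]
260 [(126, -217, -251), (123, -188, -245), (-12, -47, 51), (123, -135, -244), (125, -110, -249), (-1, -29, 27), (-1, -20, 28), (-1, -11, 26), (-15, -2, 58), (-15, 6, 56), (-1, 16, 27), (-1, 25, 27
[... 1181 characters left out ...]
-101, -317), (24, -20, 28), (24, -11, 28), (5, -2, 57), (6, 6, 56), (24, 17, 27), (158, 67, -184), (154, 89, -178), (151, 110, -172), (4, 42, 59), (-7, 42, 76)]
320 [(-13, -43, 91), (-4, -44, 78), (4, -43, 65), (274, -173, -335), (274, -139, -335), (274, -106, -336), (274, -72, -335), (30, -11, 27), (9, -2, 58), (10, 6, 56), (168, 43, -179), (165, 65, -173), (161, 87, -168), (157, 107, -162), (6, 42, 62), (-17, 33, 97)]
330 [(-18, -38, 101), (-18, -33, 102), (9, -44, 65), (307, -181, -355), (307, -146, -355), (633, -206, -813), (627, -139, -805), (618, -72, -793), (14, -2, 57), (14, 6, 57), (175, 42, -170), (171, 64, -164), (167, 85, -158), (164, 106, -154), (159, 125, -147), (-18, 30, 102)]
```

View pics/w4.png

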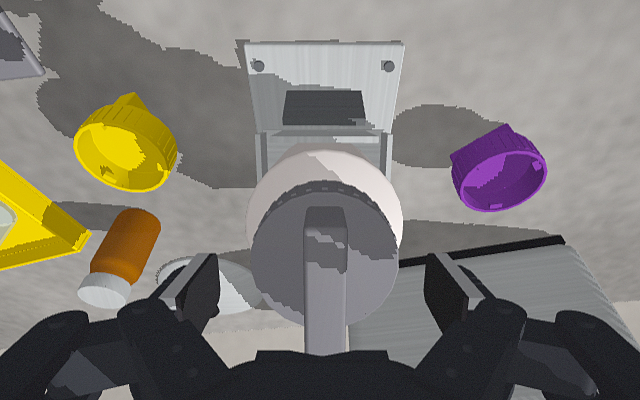

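Emit:
carry_out(steps="1 0.002 0.001 0.016 0 0 0;0 0.002 0.001 0.016 0 0 0;-1 0.002 0.001 0.016 0 0 0;-1 0.002 0.001 0.016 0 0 0;-1 0.002 0.001 0.016 0 0 0")

```text
time: 7.45
position: [0.5385, 0.2278, 0.144]
orientation: [0.082, 0.962, -0.022, 0.259]
ft_force: [-4.4, -2.1, 6.6]
width: 0.335
```

Emit:
carry_out(steps="-1 0 0 0 0 0 0;-1 0 0 0 0 0 0;-1 0 0 0 0 0 0")

```text
time: 7.75
position: [0.5386, 0.2281, 0.1444]
orientation: [0.082, 0.962, -0.022, 0.26]
ft_force: [-5.0, -0.6, 6.0]
width: 0.176
```

```bash

python3 - <<'E'
from h import *
st=get_state();print(st["time"],(st["position"]-SEAT)@np.stack([XC,YC,A],1)*1000,st["width"],st["ft_force"]@np.stack([XC,YC,A],1))
s=vision.snapshot("wrist");w=cloud(s,st);save(s,"w5")
E
```

```text
7.75 [ 0.43978274  0.97648681 -9.61757703] 0.1764912722027444 [-1.14476694 -1.42641636  7.57916079]
```

View pics/w5.png

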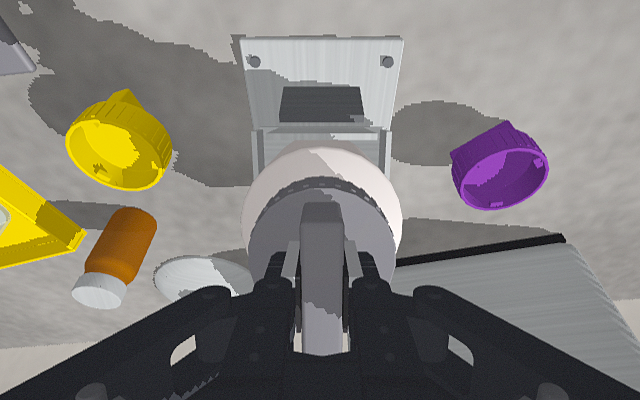

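Emit:
carry_out(steps="-1 0 0 0.004 0 0 0;-1 0 0 0.008 0 0 0;-1 0 0 0.008 0 0 0;-1 0 0 0.008 0 0 0")

```text
time: 8.2
position: [0.5395, 0.228, 0.1428]
orientation: [0.082, 0.962, -0.021, 0.259]
ft_force: [-16.4, -1.9, 16.6]
width: 0.173
```

```bash
cat > q.py <<'E'
from h import *
st=get_state();M=np.stack([XC,YC,A],1)
print(st["time"],((st["position"]-SEAT)@M*1000).round(2),st["width"],"F",(st["ft_force"]@M).round(2),"T",(st["wrist_torque"]@M).round(2))
print("twist", np.degrees((R.from_quat(st["orientation"])*QG.inv()).as_rotvec()@M).round(2), st["joint_positions"].round(2))
E
python3 q.py
```

```text
8.2 [  0.45   1.02 -11.44] 0.17290206959323406 F [-5.39 -4.66 22.26] T [-0.92  1.15 -0.03]
twist [ 0.06 -0.16 -0.07] [ 0.49 -0.1   1.77 -0.36  1.07 -0.8 ]
```

Emit:
carry_out(steps="-1 0 0.001 -0.002 0 0 -0.2;-1 0 0.001 -0.002 0 0 -0.4;-1 0 0.001 -0.002 0 0 -0.6;-1 0 0.001 -0.002 0 0 -0.6")

```text
time: 8.6
position: [0.5396, 0.2287, 0.1428]
orientation: [-0.063, 0.963, -0.06, 0.253]
ft_force: [-11.1, -0.9, 11.0]
width: 0.174
```

```bash
python3 q.py
```

```text
8.6 [  0.41   1.79 -11.41] 0.17398515747635715 F [-3.85 -2.74 14.93] T [-0.59  0.78  0.24]
twist [ 0.06 -0.19 17.24] [ 0.49 -0.1   1.77 -0.36  1.07 -1.1 ]
```

Emit:
carry_out(steps="-1 0 0 0 0 0 -0.2;-1 0 0 0 0 0 -0.4;-1 0 0 0 0 0 -0.63;-1 0 0 0 0 0 -0.63")

```text
time: 9.0
position: [0.5396, 0.2287, 0.1429]
orientation: [-0.214, 0.942, -0.099, 0.241]
ft_force: [-10.3, -1.6, 12.2]
width: 0.18
```

```bash
python3 q.py
```

```text
9.0 [  0.45   1.71 -11.4 ] 0.17992658394297908 F [-2.44 -3.3  15.52] T [-0.57  0.79  0.22]
twist [ 3.00e-02 -2.00e-01  3.53e+01] [ 0.49 -0.1   1.77 -0.36  1.07 -1.42]
```

Emit:
carry_out(steps="-1 0 0 0 0 0 -0.2;-1 0 0 0 0 0 -0.4;-1 0 0 0 0 0 -0.63;-1 0 0 0 0 0 -0.63;-1 0 0 0 0 0 -0.63")

```text
time: 9.5
position: [0.5397, 0.2286, 0.1429]
orientation: [-0.358, 0.897, -0.136, 0.222]
ft_force: [-10.2, -1.9, 12.0]
width: 0.176
```

```bash
python3 q.py;python3 - <<'E'
from h import *
s=vision.snapshot("wrist");save(s,"w6")
E
```

```text
9.5 [  0.54   1.68 -11.41] 0.17593092592295037 F [-2.46 -3.63 15.24] T [-0.54  0.79  0.18]
twist [-2.000e-02 -2.100e-01  5.326e+01] [ 0.49 -0.1   1.77 -0.36  1.07 -1.73]
```

View pics/w6.png

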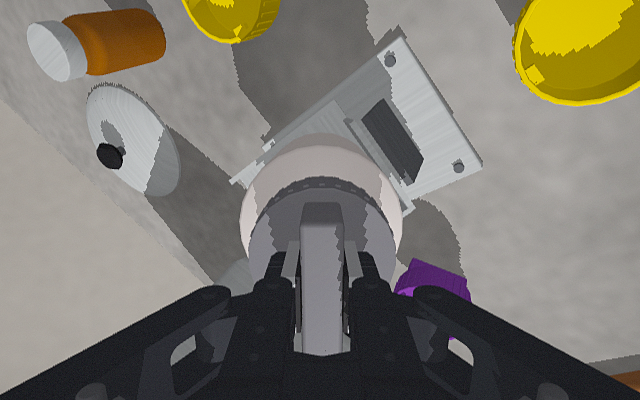

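The bar is still held in line with the jaws (px 325,270), and the cradle has turned 53° in the view. So the cap twisted with the gripper, and I can draw it off along its axis.

Emit:
carry_out(steps="-1 0 0 -0.01 0 0 0;-1 0 0 -0.02 0 0 0;-1 0 0 -0.03 0 0 0;-1 0 0 -0.06 0 0 0;-1 0 0 -0.1 0 0 0")

```text
time: 10.05
position: [0.5135, 0.2318, 0.1803]
orientation: [-0.358, 0.898, -0.135, 0.218]
ft_force: [0.2, -0.1, -0.2]
width: 0.18
```

```bash
python3 q.py
```

```text
10.05 [-3.52  0.37 34.12] 0.17998980920196886 F [ 0.03 -0.05 -0.27] T [0.06 0.33 0.04]
twist [-4.000e-02  2.900e-01  5.332e+01] [ 0.53 -0.17  1.74 -0.36  1.17 -1.73]
```

Emit:
carry_out(steps="-1 0 0 -0.1 0 0 0;-1 0 0 -0.2 0 0 0;-1 0 0 -0.26 0 0 0;-1 0 0 -0.26 0 0 0")

```text
time: 10.45
position: [0.4508, 0.2451, 0.3011]
orientation: [-0.358, 0.896, -0.134, 0.225]
ft_force: [0.4, -0.1, -0.3]
width: 0.175
```

```bash
python3 q.py;python3 - <<'E'
from h import *
s=vision.snapshot("wrist");save(s,"w7")
K=s["intrinsics"];z=s["range_z"];v,u=np.mgrid[0:400,0:640]
p=np.stack([(u-K[0,2])/K[0,0]*z,(v-K[1,2])/K[1,1]*z,z],-1);T=np.array(s["tool_from_camera"]);t=(p@T[:3,:3].T+T[:3,3])*1000
np.save("t7.npy",t)
for vv in range(150,350,10): print(vv,[tuple(int(x) for x in t[vv,uu].round()) for uu in (260,290,305,325,345,360,385)])
E
```

```text
10.45 [  1.4    2.9  170.73] 0.17509993138850874 F [ 0.24  0.02 -0.46] T [-0.03  0.3   0.04]
twist [ 0.2  -0.55 53.18] [ 0.64 -0.29  1.61 -0.37  1.44 -1.71]
150 [(2, -102, 396), (25, -34, 188), (28, -17, 161), (28, 3, 161), (25, 24, 185), (25, 40, 190), (13, 87, 296)]
160 [(-16, -105, 403), (15, -34, 186), (19, -17, 156), (21, 3, 144), (16, 24, 181), (14, 41, 189), (-1, 88, 301)]
170 [(-34, -107, 411), (4, -34, 186), (11, -16, 144), (5, 3, 181), (9, 23, 160), (3, 41, 190), (-18, 91, 313)]
180 [(-54, -109, 420), (-7, -35, 188), (34, -8, -16), (34, 1, -16), (32, 11, -6), (-7, 41, 189), (-33, 93, 318)]
190 [(-74, -112, 429), (32, -15, -27), (33, -8, -31), (33, 1, -32), (32, 10, -29), (28, 18, -12), (-50, 94, 323)]
200 [(-95, -114, 436), (28, -14, -32), (28, -8, -31), (28, 1, -32), (28, 10, -31), (28, 16, -31), (-66, 96, 328)]
210 [(-117, -117, 447), (24, -14, -31), (28, -7, -47), (28, 1, -46), (24, 10, -32), (24, 16, -32), (-70, 89, 286)]
220 [(19, -28, -32), (19, -15, -31), (28, -7, -59), (29, 1, -60), (19, 10, -32), (19, 16, -31), (19, 27, -31)]
230 [(15, -28, -33), (15, -15, -32), (2
[... 584 characters left out ...]
 (12, 12, -74), (12, 20, -73)]
290 [(12, -20, -79), (12, -10, -80), (2, -7, -62), (2, 1, -62), (6, 7, -70), (11, 11, -78), (12, 19, -80)]
300 [(12, -19, -86), (12, -10, -86), (-2, -7, -62), (-2, 1, -62), (2, 7, -69), (12, 11, -85), (12, 18, -85)]
310 [(17, -16, -98), (10, -10, -88), (-5, -7, -63), (-6, 1, -62), (-2, 8, -69), (17, 9, -98), (17, 15, -99)]
320 [(17, -16, -102), (8, -10, -90), (-11, -7, -61), (-11, 1, -61), (-6, 8, -69), (17, 9, -102), (18, 14, -104)]
330 [(16, -15, -105), (-2, -11, -80), (-16, -7, -61), (-16, 1, -61), (-10, 8, -69), (18, 8, -108), (16, 14, -105)]
340 [(17, -14, -110), (-6, -11, -80), (-20, -7, -61), (-19, 1, -62), (-280, 36, 283), (17, 8, -110), (18, 13, -111)]
```

View pics/w7.png

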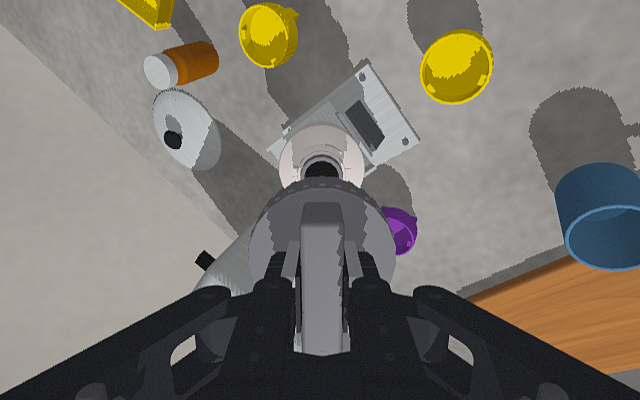

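```bash
python3 - <<'E'
from h import *
for c in ["scene","top"]:
    w=np.load(c+".npy");im=np.load(c+"_im.npy").astype(int)
    m=(im.max(2)<60)&(abs(w[...,0]-.485)<.09)&(abs(w[...,1]+.178)<.09)&(w[...,2]<.03)
    q=w[m];b=np.ascontiguousarray(m.astype(np.uint8));n,l,stt,ce=cv2.connectedComponentsWithStats(b);k=1+np.argmax(stt[1:,4]);q=w[l==k]
    c2,r=cv2.minEnclosingCircle((q[:,:2]*1000).astype(np.float32));print(c,len(q),q.mean(0).round(4),c2,r,np.median(q[:,2]))
st=get_state();p=st["position"];q=R.from_quat(st["orientation"]);print(q.as_matrix().round(3))
h=np.radians(130);Qf=R.from_matrix(np.stack([[np.cos(h),np.sin(h),0],[np.sin(h),-np.cos(h),0],[0,0,-1]],1))
Pf=np.array([.482,-.178,.26])
rv=(Qf*q.inv()).as_rotvec();print("rot",rv,np.linalg.norm(rv))
n=5;az0,az1=np.arctan2(p[1],p[0]),np.arctan2(Pf[1],Pf[0]);r0,r1=np.hypot(*p[:2]),np.hypot(*Pf[:2]);P0,Q0=p,q
for i in range(1,n+1):
    t=i/n;az=az0+(az1-az0)*t;r=r0+(r1-r0)*t
    P=[r*np.cos(az),r*np.sin(az),p[2]+(Pf[2]-p[2])*t];Q=R.from_rotvec(rv*t)*q
    relp(P0,Q0,P,Q);P0,Q0=P,Q
E
```

```text
scene 554 [ 0.4831 -0.1799  0.0082] (482.53692626953125, -178.72544860839844) 52.200347900390625 0.008360447811647338
top 572 [ 0.4771 -0.1799  0.0087] (478.5854187011719, -180.5065460205078) 47.890750885009766 0.008686073659817498
[[-0.644 -0.583  0.496]
 [-0.703  0.707 -0.082]
 [-0.303 -0.401 -0.865]]
rot [ 0.48862008  0.32778783 -1.59177391] 1.6970381902385265
shift mm [ 35.7 -73.8  30.4] frac [ 0.0714 -0.1477  0.0607] rv [-0.0126  0.117   0.3184] frac [-0.0252  0.234   0.6367]
shift mm [ 21.1 -80.5  26.9] frac [ 0.0421 -0.161   0.0539] rv [-0.0126  0.117   0.3184] frac [-0.0252  0.234   0.6367]
shift mm [  5.8 -84.3  22.8] frac [ 0.0117 -0.1686  0.0455] rv [-0.0126  0.117   0.3184] frac [-0.0252  0.234   0.6367]
shift mm [ -9.2 -85.2  18. ] frac [-0.0185 -0.1704  0.0359] rv [-0.0126  0.117   0.3184] frac [-0.0252  0.234   0.6367]
shift mm [-23.6 -83.4  12.8] frac [-0.0473 -0.1668  0.0256] rv [-0.0126  0.117   0.3184] frac [-0.0252  0.234   0.6367]
```

Emit:
carry_out(steps="-1 0.035 -0.074 0.03 -0.012 0.117 0.32;-1 0.07 -0.148 0.06 -0.025 0.234 0.637;-1 0.07 -0.148 0.06 -0.025 0.234 0.637")

```text
time: 10.8
position: [0.4872, 0.1589, 0.2841]
orientation: [-0.2, 0.956, -0.116, 0.181]
ft_force: [-0.9, 0.8, -1.2]
width: 0.174
```

Emit:
carry_out(steps="-1 0.02 -0.08 0.027 -0.012 0.117 0.32;-1 0.042 -0.161 0.054 -0.025 0.234 0.637;-1 0.042 -0.161 0.054 -0.025 0.234 0.637")

```text
time: 11.1
position: [0.5075, 0.0736, 0.2765]
orientation: [-0.039, 0.985, -0.091, 0.139]
ft_force: [0.0, 1.7, -0.5]
width: 0.179
```

Emit:
carry_out(steps="-1 0.006 -0.084 0.022 -0.012 0.117 0.32;-1 0.012 -0.169 0.045 -0.025 0.234 0.637;-1 0.012 -0.169 0.045 -0.025 0.234 0.637")

```text
time: 11.4
position: [0.5127, -0.0137, 0.2693]
orientation: [0.122, 0.986, -0.063, 0.093]
ft_force: [0.7, 0.8, -2.0]
width: 0.178
```

Emit:
carry_out(steps="-1 -0.009 -0.085 0.018 -0.012 0.117 0.32;-1 -0.018 -0.17 0.036 -0.025 0.234 0.637;-1 -0.018 -0.17 0.036 -0.025 0.234 0.637")

```text
time: 11.7
position: [0.503, -0.1001, 0.2618]
orientation: [0.28, 0.959, -0.033, 0.045]
ft_force: [-0.3, 1.4, -1.7]
width: 0.175
```

Emit:
carry_out(steps="-1 -0.023 -0.083 0.013 -0.012 0.117 0.32;-1 -0.047 -0.167 0.026 -0.025 0.234 0.637;-1 -0.047 -0.167 0.026 -0.025 0.234 0.637;-1 -0.047 -0.167 0.026 -0.025 0.234 0.637")

```text
time: 12.1
position: [0.48, -0.1804, 0.2552]
orientation: [0.426, 0.905, -0.002, -0.004]
ft_force: [-0.1, -0.3, -1.5]
width: 0.175
```

```bash
cat > pq.py <<'E'
from h import *
import sys
st=get_state();print(st["time"],st["position"].round(4),st["width"],"F",st["ft_force"].round(2),st["joint_positions"].round(2))
h=np.radians(130);Qf=R.from_matrix(np.stack([[np.cos(h),np.sin(h),0],[np.sin(h),-np.cos(h),0],[0,0,-1]],1))
pad=np.array([.4815,-.179]);off=Qf.apply([.0005,.0005,0])
rel([pad[0]-off[0],pad[1]-off[1],float(sys.argv[1])],Qf,st)
s=vision.snapshot("wrist");save(s,sys.argv[2]);w=cloud(s,st)
im=s["image"].astype(int);m=(im.max(2)<60)&(abs(w[...,0]-.48)<.1)&(abs(w[...,1]+.18)<.1)&(w[...,2]<.03)&(w[...,2]>0)
q=w[m]
if len(q)>50: print(len(q),cv2.minEnclosingCircle((q[:,:2]*1000).astype(np.float32)),q.min(0),q.max(0))
E
python3 pq.py 0.06 w8
```

```text
12.1 [ 0.48   -0.1804  0.2552] 0.17545525712276977 F [-0.06 -0.32 -1.48] [-0.47  0.01  1.34 -0.    1.8  -1.16]
shift mm [ -1.6   2.9 195.2] frac [-0.0032  0.0059  0.3904] rv [-0.0069 -0.0063 -0.0066] frac [-0.0138 -0.0127 -0.0131]
3900 ((478.5245666503906, -179.02723693847656), 51.28104782104492) [ 0.42742935 -0.22722416  0.00522705] [ 0.52896333 -0.12808061  0.01062562]
```

View pics/w8.png

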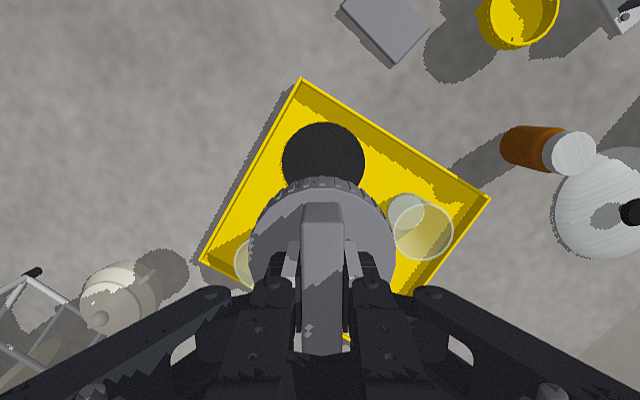

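The pad shows at about px (323,160) with the cap above it, and the glasses stand clear at about px (420,225) and (245,260). Next I descend to 50 mm above the pad.

Emit:
carry_out(steps="-1 -0.001 0.003 0.08 -0.014 -0.013 -0.013;-1 -0.001 0.003 0.16 -0.014 -0.013 -0.013;-1 -0.001 0.003 0.24 -0.014 -0.013 -0.013;-1 -0.001 0.003 0.32 -0.014 -0.013 -0.013;-1 -0.001 0.003 0.39 -0.014 -0.013 -0.013")

```text
time: 12.65
position: [0.4809, -0.1766, 0.0612]
orientation: [0.419, 0.908, -0.0, 0.002]
ft_force: [0.1, -0.3, -1.0]
width: 0.177
```

Emit:
carry_out(steps="-1 0 0 0 0 0 0;-1 0 0 0 0 0 0")

```text
time: 12.85
position: [0.4817, -0.1775, 0.064]
orientation: [0.42, 0.908, -0.0, 0.003]
ft_force: [1.2, 0.3, -0.1]
width: 0.178
```

```bash
python3 pq.py 0.0035 w9; python3 - <<'E'
from h import *
s=vision.snapshot("scene");save(s,"s9");im=s["image"][160:300,190:350,::-1];cv2.imwrite("pics/s9z.png",cv2.resize(im,(685,600)))
E
```

```text
12.85 [ 0.4817 -0.1775  0.064 ] 0.17800930091263167 F [ 1.16  0.31 -0.11] [-0.46  0.07  1.66 -0.    1.4  -1.17]
shift mm [-1.2 -1.8 60.5] frac [-0.0023 -0.0035  0.121 ] rv [0.0021 0.0054 0.0063] frac [0.0042 0.0109 0.0126]
6792 ((478.47674560546875, -179.1540069580078), 51.49764633178711) [ 0.42738529 -0.22451898  0.00518559] [ 0.52322847 -0.12787099  0.01034058]
```

View pics/w9.png

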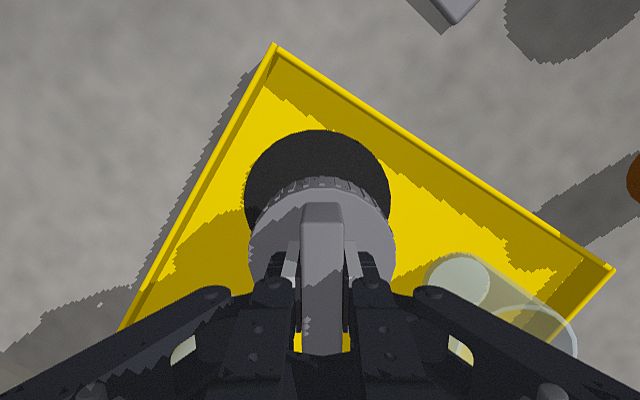

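View pics/s9z.png

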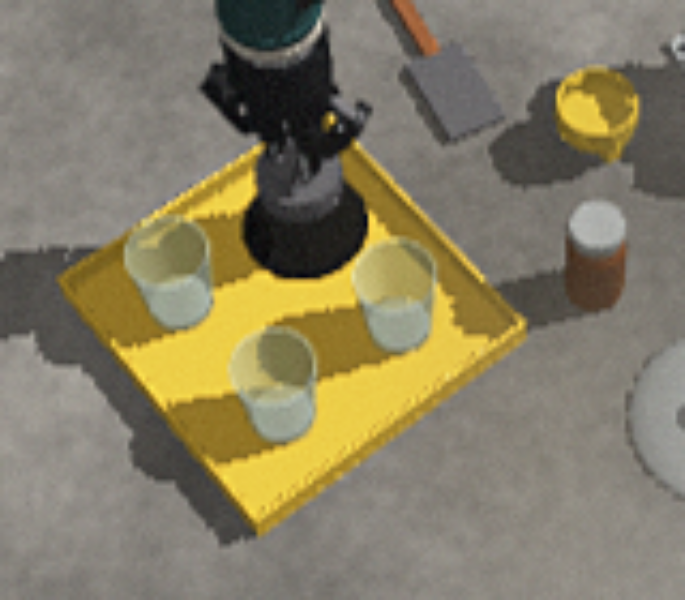

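Emit:
carry_out(steps="-1 -0.001 -0.004 0.05 0 0.01 0;-1 -0.001 -0.004 0.09 0 0.01 0;-1 -0.001 -0.004 0.106 0 0.01 0;-1 -0.001 -0.004 0.114 0 0.01 0;-1 -0.001 -0.004 0.12 0 0.01 0")

```text
time: 13.45
position: [0.4825, -0.1811, 0.0058]
orientation: [0.421, 0.907, 0.001, 0.003]
ft_force: [1.0, -0.3, -0.1]
width: 0.177
```

Emit:
carry_out(steps="-1 0 0 0 0 0 0;-1 0 0 0 0 0 0")

```text
time: 13.65
position: [0.4819, -0.1809, 0.0053]
orientation: [0.421, 0.907, 0.001, 0.002]
ft_force: [0.4, 0.6, -0.8]
width: 0.171
```

```bash
python3 pq.py 0.0035 w10
```

```text
13.65 [ 0.4819 -0.1809  0.0053] 0.171386744395328 F [ 0.36  0.64 -0.85] [-0.47  0.13  1.72  0.    1.29 -1.17]
shift mm [1.2 0.4 1.8] frac [0.0025 0.0008 0.0036] rv [0.0033 0.0037 0.0043] frac [0.0067 0.0074 0.0086]
11296 ((478.6045837402344, -179.21646118164062), 51.59809112548828) [ 0.42739954 -0.23004294  0.00528495] [ 0.52968216 -0.12777993  0.02977807]
```

Emit:
carry_out(steps="-1 0 0 0.002 0 0 0;-1 0 0 0.004 0 0 0;-1 0 0 0.004 0 0 0;-1 0 0 0.004 0 0 0")

```text
time: 14.1
position: [0.4816, -0.1807, 0.0031]
orientation: [0.421, 0.907, 0.001, 0.002]
ft_force: [-1.1, 1.1, 6.0]
width: 0.176
```

```bash
python3 pq.py 0.0035 w11
```

```text
14.1 [ 0.4816 -0.1807  0.0031] 0.17598456197741447 F [-1.11  1.13  6.05] [-0.47  0.13  1.73  0.    1.28 -1.17]
shift mm [ 0.9  0.5 -0.4] frac [ 0.0018  0.001  -0.0008] rv [0.003  0.0029 0.0042] frac [0.0061 0.0059 0.0085]
11484 ((478.7615966796875, -179.1941375732422), 51.6422004699707) [ 0.42750999 -0.23001313  0.00493796] [ 0.52994015 -0.12778924  0.02931099]
```

Emit:
carry_out(steps="-0.4 0 0 0 0 0 0;-0.2 0 0 0 0 0 0;0 0 0 0 0 0 0;0 0 0 0 0 0 0;0 0 0 0 0 0 0")

```text
time: 14.65
position: [0.4809, -0.1805, 0.0018]
orientation: [0.421, 0.907, 0.001, 0.001]
ft_force: [0.5, -1.1, -0.1]
width: 0.499
```

Emit:
carry_out(steps="0 0 0 -0.03 0 0 0;0 0 0 -0.1 0 0 0;0 0 0 -0.2 0 0 0;0 0 0 -0.3 0 0 0;0 0 0 -0.4 0 0 0")

```text
time: 15.15
position: [0.4801, -0.1804, 0.2039]
orientation: [0.421, 0.907, 0.001, 0.001]
ft_force: [0.2, -0.5, 0.7]
width: 0.498
```

Emit:
carry_out(steps="0 0 0 0 0 0 0;0 -0.12 0 0 0 0 0;0 -0.12 0 0 0 0 0")

```text
time: 15.45
position: [0.5203, -0.2287, 0.2001]
orientation: [0.421, 0.907, 0.0, 0.001]
ft_force: [-0.1, 1.3, -0.4]
width: 0.5
```

```bash
python3 - <<'E'
from h import *
st=get_state();print(st["time"],st["position"],st["width"],st["ft_force"])
s=vision.snapshot("wrist");save(s,"w12");w=cloud(s,st)
im=s["image"].astype(int)
def ana(w,im):
    m=(im.max(2)<60)&(abs(w[...,0]-.48)<.1)&(abs(w[...,1]+.18)<.1)&(w[...,2]<.015)&(w[...,2]>0)
    q=w[m];print("pad",cv2.minEnclosingCircle((q[:,:2]*1000).astype(np.float32)))
    n=np.hypot(w[...,0]-.48,w[...,1]+.18)<.05
    for lo,hi in ((.029,.040),(.060,.07)):
        q=w[n&(w[...,2]>lo)&(w[...,2]<hi)]
        if len(q)>20:
            c=q.mean(0);nn=np.linalg.svd(q-c)[2][2];print(len(q),np.median(q[:,2]),cv2.minEnclosingCircle((q[:,:2]*1000).astype(np.float32)),cv2.minAreaRect((q[:,:2]*1000).astype(np.float32)),"tilt",np.degrees(np.arccos(abs(nn[2]))))
ana(w,im)
s=vision.snapshot("scene");ana(cloud(s),s["image"].astype(int));z=s["image"][80:300,130:450,::-1];cv2.imwrite("pics/s12z.png",cv2.resize(z,(800,550)))
E
```

```text
15.45 [ 0.52030347 -0.2286852   0.20014211] 0.500108510403311 [-0.14056122  1.25923992 -0.35123591]
pad ((478.8254699707031, -179.40122985839844), 51.600990295410156)
2804 0.034818002611216245 ((481.57904052734375, -181.24264526367188), 34.56654357910156) ((481.5386962890625, -181.3540802001953), (66.82698059082031, 67.78314208984375), 40.287353515625) tilt 0.09324566459377522
1176 0.06466723881820993 ((481.72283935546875, -181.21536254882812), 28.484643936157227) ((481.5339050292969, -181.42515563964844), (15.369623184204102, 55.727352142333984), 40.14713668823242) tilt 1.1071498211654958
pad ((482.55926513671875, -179.51058959960938), 50.93663024902344)
171 0.0346099195765133 ((483.73565673828125, -181.1991729736328), 35.142398834228516) ((483.635009765625, -181.58462524414062), (65.74076080322266, 67.37861633300781), 43.616703033447266) tilt 0.30693943007254554
64 0.0651154771915082 ((484.50115966796875, -180.17022705078125), 28.787738800048828) ((483.6829833984375, -180.92025756835938), (16.77721405029297, 56.74211502075195), 42.510459899902344) tilt 5.188206870849252
```

View pics/w12.png

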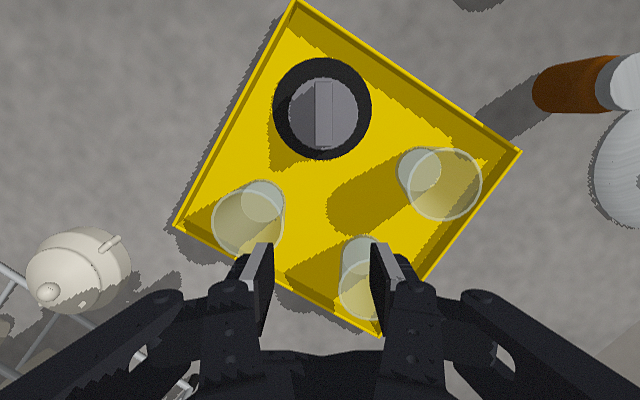

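View pics/s12z.png

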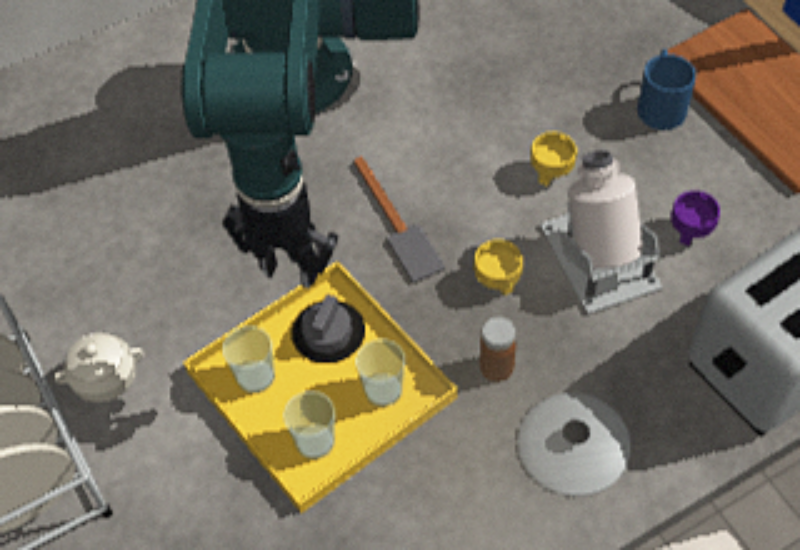

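The cap sits level on the pad (wrist view px 323,110), about 3 mm off its centre. The glasses and the other things on the counter stand where they were, and the arm is clear.

```bash
python3 -c "
from bench import arm
print(arm.hand_in())"
```

```text
the job is handed in; nothing more can be done
None
```

The cap is off the canister and resting released, bar up, on the rubber pad. I handed the job in at about 15.5 s of the 48 s allowed; it gives no verdict.

**What I did:** I gripped the bar and pressed the cap to about its stop, with 15–22 N along its axis. Keeping it pressed, I twisted it 53° anticlockwise and drew it off along its axis. I then lowered it onto the pad until I felt about 6 N of contact, while still gripping it, and let go.

**Last checks:**
- **Position:** the cap is about 2–3 mm from the pad centre, against 18 mm allowed.
- **Height:** its flat top is about 35 mm above the counter, so its underside is on the pad.
- **Tilt:** the cap top measures 0.1–0.3°. The bar top gave 1.1° from the wrist camera and 5.2° from the scene camera. The scene value comes from only 64 pixels, so I trust the others.
- **Surroundings:** in the last pictures the glasses and other things are where they were. I checked this by eye, not by measurement.

**What disagreed:**
- **First grasp:** it closed on air. The cameras put the fingertips about 40 mm behind the reported TCP, so I opened, went lower by camera and force, and gripped on the second try.
- **Pad centre:** the cameras differed by about 4 mm on it, well inside the tolerance.

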